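Hold the seed slide flush on the sloped viewer

TASK

The black tube pot on the front deck of the seed viewer is in the way: stand it upright in the low red tub and let go of it. Then pick up the seed slide with the yellow grip, tilt it to match the viewer's sloped stage and hold it flush and gently over the middle of the lit window, long side up the slope, so that it pushes in both brass bars evenly by at least a few millimetres. Finish while still gripping and pressing it there; do not shift the stage's slope, and leave everything else alone.

Things in the scene. Friction and masses are not known exactly. Their poses are not given: they have to be found in the camera images.
- window (a point): Centre of the lit pale-blue window (40 x 48 mm, in a black 92 x 62 mm outline) on the face of the viewer's tilting stage, a white plate 124 x 124 x 12 mm hinged along its lower edge. Origin on the face, 62 mm up the slope from the hinge; z points out of the face, x up the slope (away from the robot), y level. The slope differs each time, 20 to 36 degrees; a stiff friction hinge holds it against light pushes.
- viewer: The seed viewer, fixed: grey base 240 x 150 mm, 40 mm high, turned up to 14 degrees. Its front 100 mm, toward the robot, is a flat deck; behind it the stage's hinge lies 56 mm above the table. Origin: centre of the underside; x away from the robot, z up.
- stage_edge (a point): Middle of the stage's upper edge, on the face, 62 mm up the slope from the window centre. Axes as the window. It must stay where it is (the slope must not be shifted).
- bar_low (a joint): Lower of two brass bars (7 x 50 mm, level across the face), 26 mm down the slope from the window centre. It stands 8 mm out of the face and is pushed straight in against a spring. Value: metres pushed in, 0 free to 0.008 level with the face; 0.5 N at first, then 0.5 N more per mm. One bar pushed in more than the other means the slide's tilt is off.
- bar_up (a joint): Upper brass bar, the same, 26 mm up the slope from the window centre.
- slide: Seed slide to use: a white plate 84 x 54 x 5 mm with brown seeds on top and a yellow grip block standing on its middle, 40 mm long (x), 16 mm wide (y), reaching 41 mm above the underside. About 70 g. Origin: centre of the flat underside; x along the 84 mm side, z up out of the grip. It starts flat on the 6 mm cork mat; either end may go up the slope, the underside goes against the bars.
- tube: Filled black square tube pot, 46 x 46 mm at its rim and 44 x 44 mm below, 120 mm high, about 160 g, standing on the viewer's 40 mm high front deck. Origin: centre of its underside; z up.
- tub: Low open red tub on the table, 240 (x) x 180 (y) x 60 mm high, walls 4 mm, floor 4 mm thick. Origin: centre of its underside. It stands on one side of the viewer, the cork mat on the other.
- slide_blue: Bystander: same slide with a blue grip, beside the yellow one on the cork mat, centres about 110 mm apart. Origin as the yellow slide.
- jar: Bystander: amber seed jar, 64 mm across, 90 mm high. Origin: centre of underside.
- spray: Bystander: white bottle with green cap, 68 mm across, 170 mm high. Origin: centre of underside.
- brush: Bystander: small brush lying on the table between the robot and the viewer. Origin: on its underside.
- pot: Bystander: terracotta pot, 90 mm across, 75 mm high. Origin: centre of underside.
- spare_tube: Bystander: another black tube pot like the first, standing on the table away from the viewer. Origin: centre of underside.
Things that resemble listed ones, but are neither listed nor needed, are in the scene too. Leave any pink look-alike of the slide alone.

How it is judged:
By the outcome, as a careful person would: the job done as asked, in the order asked, and still so for the second after the job is handed in, while the arm keeps its last pose, push and grip.
It also fails if it takes over 53 s, if anything falls off the work surface, if the arm or the gripper's body presses on something with over 40 N, if the wrist force passes 120 N, or if a joint passes its speed limit or range.

ROBOT

A 6-joint arm with a two-finger parallel gripper is mounted at the origin on the work surface. World frame = base frame: x ahead of the robot, y to its left, z up, the work surface at z = 0. Lengths are in m, angles in rad, forces in N, time in s.
With the tool pointing down it reaches from about 0.275 to 0.85 m from the base axis. Payload 19 kg.
Tool frame: the origin (TCP) lies midway between the tips of the shut fingers; the grasp point (between the pads) lies 19 mm behind it; x points along the fingers, y is the direction in which the jaws open and shut, and the axes are right-handed (so a half turn about x gives the same grasp; the last joint's range is limited). The gripper opens to 85 mm and grips with 20 to 120 N. Pads are 22 mm wide; open, the fingers measure 114 mm over their backs; the gripper's body (76 mm by 85 mm) begins 54 mm behind the grasp point. The pads swing forward as they close: fully open they stand 13 mm farther back than shut.
Start: joints at [-1.374, 0.15, 1.437, -0, 1.554, -0.134], TCP at [0.187, -0.544, 0.231] pointing down, gripper open.
Joint ranges: [-2.8, 2.8], [-0.68, 2.1], [0.12, 2.68], [-1.39, 4.53], [0.16, 2.79], [-2.81, 2.81]. Speed limits (rad/s): [1.89, 1.89, 2.22, 3.01, 3.01, 3.01].

INTERFACE

Orientations are given as a 3x3 rotation matrix whose columns are the frame's x, y, z axes.
In Python, from rig import robot gives the robot as it stands.
- The arm moves only by the tool jog_arm, never from a script. Its argument "commands" is a list of rows, each an object with "hand": the closure, from 0 (fully open) to 1 (shut); "slide": the shift along the tool's x, y, z in mm, a list of three; "rot": the turn, a rotation vector about the tool's x, y, z in degrees, a list of three. In form: [{"hand": hand, "slide": [tx, ty, tz], "rot": [ax, ay, az]}, ...]. A call has 1 to 8 rows; each row is the pose to reach, as a shift and turn from the pose measured when the call began, along the tool's axes at that moment; what a row does not reach only later rows make up. A row lasts 1/10 s, in which the tool goes at most 50 mm and 8.59 degrees, less where a joint would pass 70% of its speed; a pose out of reach is approached as far as the arm can. A call with a gripper value outside its range is refused whole. The fingers move at their own pace and stop on an object; the grip force is fixed at half the most. Time passes only in rows, so rows that repeat a pose let the fingers close. It gives the time, the measured TCP pose, the force and the opening at its end, in the units of the state.
- robot.get_obs(): the state, without advancing time (a new reading comes with each control period).
- robot.camera(name): name is "scene" or "top" or "wrist"; returns a dict with "img" (400x640x3 uint8, red, green, blue), "range_z" (400x640 float32, m along the optical axis (not along the pixel's ray), 0 where there is no reading), "fx", "fy", "cx", "cy" (pixels), "pose" (4x4, takes a point from camera to world coordinates); the wrist camera has in their place "hand_eye" (4x4, takes a point from camera to tool coordinates, whose origin is the TCP and whose axes are the tool frame's). Camera axes: x right, y up, looking along -z (the intrinsics and any distortion apply to the point x, -y, -z); pixel columns grow to the right and rows downward; lengths in m; the calibration is good to about 2 mm. A picture is of the moment at which its call begins: read the wrist's pose just before it.
- robot.finish_job(): hands the job in, once; it reports no verdict.
The state is a dict: "time": time; "joint_positions": joint angles; "dq": joint speeds; "tau": joint torques, N m; "tcp_pos": TCP position; "eef_rot": TCP orientation; "ft_force": force on the tool from outside, world axes, zero at the start; "ft_torque": the same for the moment, N m; "grip_width": opening from 0.0 (shut) to 1.0 (fully open).
Only numpy, scipy, OpenCV 4.12 (cv2) and the standard library are available. Lean on these libraries where they do the work, as an engineer would, in place of code of your own. Each camera call takes 0.05 s, during which the arm holds its last target.

## Working session

There is one attempt and no reset: what is moved stays moved. The work goes in short steps, Python scripts to look and compute and a tool call to move; the robot and the scene stay as the last step left them, time stands still between calls to the robot, and variables do not carry over. Pictures are saved under pics/ and viewed, and the job is handed in when it is done.

Besides the shell and the picture viewer there is one more tool, called after "Call:" as name(argument=value, ...), one argument or row to a line, values as JSON. jog_arm: Moves the arm, as the interface text tells. Its arguments: {"type":"object","properties":{"commands":{"type":"array","items":{"type":"object","properties":{"hand":{"type":"number"},"slide":{"type":"array","items":{"type":"number"}},"rot":{"type":"array","items":{"type":"number"}}}}}},"required":["commands"]}

```bash
ls && mkdir -p pics && python3 - <<'E'
from rig import robot
import cv2,pickle
o=robot.get_obs();print({k:(v if not hasattr(v,'round') else v) for k,v in o.items()})
for n in ["scene","top","wrist"]:
    c=robot.camera(n);cv2.imwrite(f"pics/{n}0.png",cv2.cvtColor(c["img"],cv2.COLOR_RGB2BGR))
    pickle.dump((o,c),open(f"{n}0.pkl","wb"))
    print(n,{k:v for k,v in c.items() if k not in("img","range_z")}, (c["range_z"]>0).mean())
E
```

```text
pics
{'time': 0.0, 'joint_positions': array([-1.37403194e+00,  1.50946094e-01,  1.43804751e+00,  3.21897215e-05,
        1.55381053e+00, -1.33991359e-01]), 'dq': array([-0.00031973,  0.00010813, -0.00143639, -0.00159166, -0.00059897,
        0.00059958]), 'tau': array([-2.36664018e-03, -7.13071060e+01, -5.70874107e+01, -2.99660787e-04,
        9.01365333e-03,  7.92345031e-05]), 'tcp_pos': array([ 0.18668052, -0.54357818,  0.23068999]), 'eef_rot': array([[-2.05276801e-04,  3.24757248e-01, -9.45797382e-01],
       [ 1.19439527e-03, -9.45796648e-01, -3.24757255e-01],
       [-9.99999266e-01, -1.19632105e-03, -1.93738412e-04]]), 'ft_force': array([-0.82114679,  0.5476281 ,  0.62340968]), 'ft_torque': array([-0.04577805, -0.01192747,  0.00991528]), 'grip_width': 1.00356116915369}
scene {'fx': 392.6799930772222, 'fy': 392.6799930772222, 'cx': 328.9890761931124, 'cy': 198.82415018060144, 'pose': array([[ 0.23030297, -0.6510244 ,  0.72327573,  1.5697667 ],
       [ 0.97304894,  0.16298067, -0.16313512, -0.23557808],
       [-0.01167502,  0.74135318,  0.67101353,  1.01880654],
       [ 0.    
[... 213 characters left out ...]
0.13354111,  0.33427971],
       [-0.99994156,  0.00494656, -0.00961263, -0.02088226],
       [-0.00886578,  0.13359277,  0.99099665,  1.54841746],
       [ 0.        ,  0.        ,  0.        ,  1.        ]])} 0.99604296875
wrist {'fx': 301.8635496728074, 'fy': 301.8635496728074, 'cx': 321.1949673274514, 'cy': 202.32689124781587, 'hand_eye': array([[ 7.39968864e-04,  2.71874428e-01, -9.62332452e-01,
        -1.42585681e-01],
       [ 9.99999713e-01, -4.21482664e-05,  7.57024887e-04,
         1.12126467e-03],
       [ 1.65255064e-04, -9.62332735e-01, -2.71874381e-01,
        -6.83390205e-02],
       [ 0.00000000e+00,  0.00000000e+00,  0.00000000e+00,
         1.00000000e+00]])} 0.99592578125
```

View pics/scene0.png

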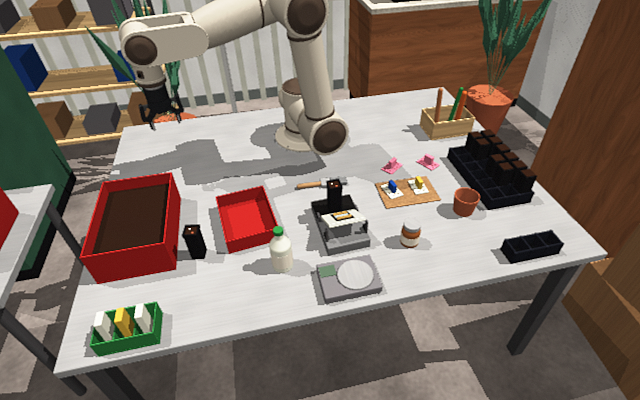

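View pics/top0.png

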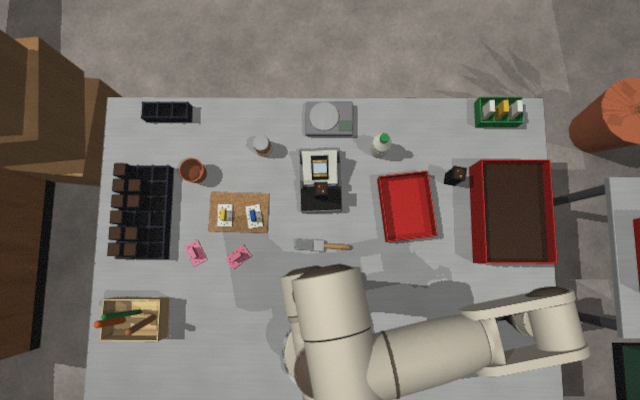

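View pics/wrist0.png

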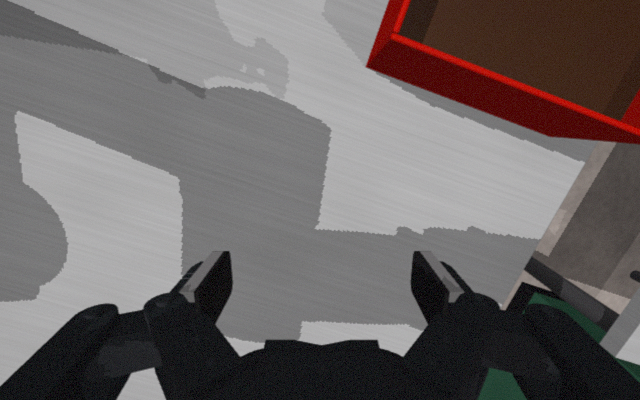

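The scene view shows the tube at about (335,192) on the viewer deck, with the low red tub at (247,217). The yellow slide is at (420,184) on the mat and the spare tube at (194,240). In the top view the tube is near (321,187), the tub (408,206) and the yellow slide (225,214). The wrist view shows only table. Next I'll measure positions using depth.

```bash
cat > h.py <<'E'
import numpy as np,cv2,pickle
def pts(c,T=None):
    z=c["range_z"].astype(float);h,w=z.shape
    u,v=np.meshgrid(np.arange(w),np.arange(h))
    P=np.stack([(u-c["cx"])/c["fx"]*z,-(v-c["cy"])/c["fy"]*z,-z],-1)
    T=c["pose"] if T is None else T
    return P@T[:3,:3].T+T[:3,3]
def wristT(o,c):
    T=np.eye(4);T[:3,:3]=o["eef_rot"];T[:3,3]=o["tcp_pos"];return T@c["hand_eye"]
def load(n):
    o,c=pickle.load(open(n,"rb"));return o,c,pts(c,c["pose"] if "pose" in c else wristT(o,c))
E
python3 - <<'E'
from h import *
np.set_printoptions(precision=4,suppress=True)
o,c,P=load("top0.pkl")
o2,c2,P2=load("scene0.pkl")
def crop(c,x0,x1,y0,y1,f,n):
    cv2.imwrite(n,cv2.cvtColor(cv2.resize(c["img"][y0:y1,x0:x1],None,fx=f,fy=f,interpolation=cv2.INTER_NEAREST),cv2.COLOR_RGB2BGR))
crop(c,200,450,130,260,3,"pics/topc.png")
crop(c2,200,460,140,280,3,"pics/scenec.png")
def red(c):
    h=cv2.cvtColor(c["img"],cv2.COLOR_RGB2HSV);return ((h[...,0]<8)|(h[...,0]>172))&(h[...,1]>170)&(h[...,2]>70)
m=red(c);m[:, :370]=0;m[:,445:]=0
Q=P[m];print("tub top z pct",np.percentile(Q[:,2],[1,5,50,95,99]))
for a,Pq,cc in(("top",P,c),("scene",P2,c2)):
    mm=red(cc); Q=Pq[mm]; Q=Q[(Q[:,0]>.3)&(Q[:,0]<.85)&(Q[:,1]<-.1)&(Q[:,1]>-.45)]
    rim=Q[(Q[:,2]>.05)&(Q[:,2]<.068)]; r=cv2.minAreaRect(rim[:,:2].astype(np.float32)*1000);print(a,"tub rim",r)
# tube top: black, z>.14
for a,Pq,cc in(("top",P,c),("scene",P2,c2)):
    m=(Pq[...,2]>.145)&(Pq[...,2]<.18)&(Pq[...,0]>.35)&(Pq[...,0]<.75)&(abs(Pq[...,1])<.15)
    Q=Pq[m];print(a,"tube",len(Q),Q.mean(0),np.percentile(Q[:,2],[5,50,95]),cv2.minAreaRect(Q[:,:2].astype(np.float32)*1000))
# deck
m=(abs(P[...,2]-.04)<.006)&(P[...,0]>.35)&(P[...,0]<.8)&(abs(P[...,1])<.15)
Q=P[m];print("deck",len(Q),cv2.minAreaRect(Q[:,:2].astype(np.float32)*1000))
E
```

```text
tub top z pct [-0.0037 -0.001   0.0052  0.0546  0.0634]
top tub rim ((524.1010131835938, -305.8881530761719), (236.496337890625, 178.92794799804688), 6.813338756561279)
scene tub rim ((526.4996948242188, -304.5989990234375), (244.92042541503906, 176.82252502441406), 7.038863658905029)
top tube 185 [0.5705 0.0049 0.1564] [0.15   0.1562 0.1634] ((570.0027465820312, 5.349752426147461), (47.16706085205078, 44.45795822143555), 1.1512306928634644)
scene tube 165 [0.5717 0.0059 0.1553] [0.1479 0.1552 0.1607] ((570.8659057617188, 6.230609893798828), (46.32644271850586, 50.7384147644043), 89.72402954101562)
deck 1060 ((651.66162109375, -9.777732849121094), (296.60015869140625, 190.7316436767578), 0.008611020632088184)
```

View pics/topc.png

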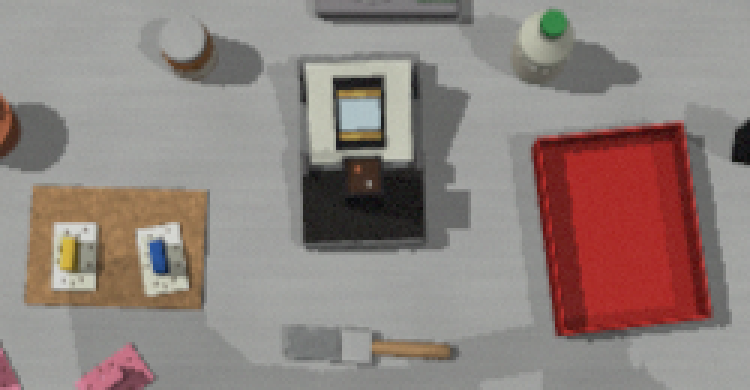

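View pics/scenec.png

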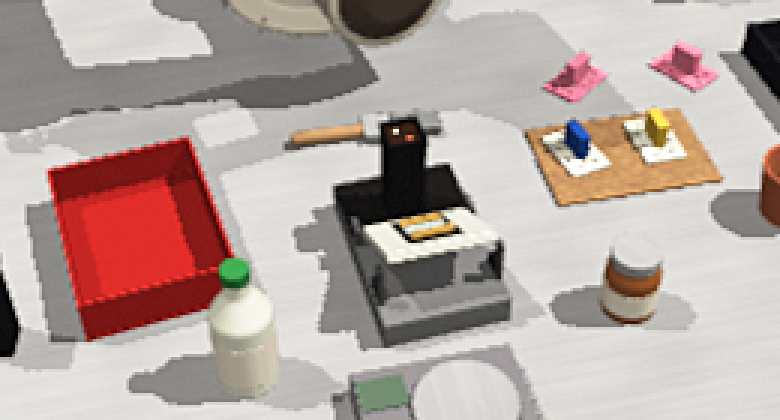

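The crops show the viewer turned by only a few degrees. The tube sits just below the stage's hinge, the window has two brass bars, and the yellow slide is the left one on the mat in the top view. Next I'll measure the stage plane, the slide and the tube.

```bash
python3 - <<'E'
from h import *
np.set_printoptions(precision=4,suppress=True)
for n in("top0.pkl","scene0.pkl"):
    o,c,P=load(n)
    h=cv2.cvtColor(c["img"],cv2.COLOR_RGB2HSV)
    reg=(P[...,0]>.58)&(P[...,0]<.78)&(abs(P[...,1])<.12)&(P[...,2]>.05)&(P[...,2]<.14)
    # stage white
    m=reg&(h[...,1]<50)&(h[...,2]>170)
    Q=P[m]
    for it in range(4):
        A=np.c_[Q[:,:2],np.ones(len(Q))];s=np.linalg.lstsq(A,Q[:,2],rcond=None)[0];r=Q[:,2]-A@s;Q=Q[abs(r)<max(2*r.std(),.002)]
    nrm=np.array([-s[0],-s[1],1]);nrm/=np.linalg.norm(nrm)
    print(n,len(Q),"plane",s,"n",nrm,"slope",np.degrees(np.arccos(nrm[2])),"yaw",np.degrees(np.arctan2(-nrm[1],-nrm[0])),"res",r.std())
    up=np.array([0,0,1.])-nrm*nrm[2];up/=np.linalg.norm(up);yv=np.cross(nrm,up)
    c0=Q.mean(0)
    # cast white px rays on plane
    def rays(mask):
        v,u=np.nonzero(mask);d=np.stack([(u-c["cx"])/c["fx"],-(v-c["cy"])/c["fy"],-np.ones(len(u))],-1)@c["pose"][:3,:3].T
        o_=c["pose"][:3,3];t=((c0-o_)@nrm)/(d@nrm);return o_+t[:,None]*d
    R=rays(m);uv=np.stack([(R-c0)@up,(R-c0)@yv],-1)*1000
    r=cv2.minAreaRect(uv.astype(np.float32));print("stage rect",r);ctr=c0+(r[0][0]*up+r[0][1]*yv)/1000;print(" ctr",ctr)
    print(" white uv pct",np.percentile(uv,[.5,2,98,99.5],axis=0))
    blue=reg&(h[...,0]>85)&(h[...,0]<120)&(h[...,2]>150)&(h[...,1]>20)
    R=rays(blue);uv=np.stack([(R-c0)@up,(R-c0)@yv],-1)*1000;r=cv2.minAreaRect(uv.astype(np.float32));print("blue",blue.sum(),r, (c0+(r[0][0]*up+r[0][1]*yv)/1000),"mean",R.mean(0))
    brass=reg&(h[...,0]>12)&(h[...,0]<30)&(h[...,1]>90)&(h[...,2]>100)
    Rb=P[brass];dd=(Rb-c0)@nrm*1000;uvb=np.stack([(Rb-c0)@up,(Rb-c0)@yv],-1)*1000;print("brass",brass.sum(),"out",dd.mean(),"mean uv",uvb.mean(0),"pos",Rb.mean(0))
    # yellow grip
    ye=(h[...,0]>20)&(h[...,0]<32)&(h[...,1]>150)&(h[...,2]>120)&(P[...,0]>.3)&(P[...,0]<.6)&(P[...,1]>.1)&(P[...,1]<.4)
    Q=P[ye];T=Q[Q[:,2]>.040];print("yellow",len(Q),len(T),Q[:,2].max(),T.mean(0),cv2.minAreaRect(T[:,:2].astype(np.float32)*1000))
    wh=(h[...,1]<40)&(h[...,2]>170)&(P[...,2]>.004)&(P[...,2]<.02)&(P[...,0]>.4)&(P[...,0]<.6)&(P[...,1]>.15)&(P[...,1]<.34)
    nl,lab=cv2.connectedComponents(wh.astype(np.uint8))
    for i in range(1,nl):
        if (lab==i).sum()>15: q=P[lab==i];print("white comp",len(q),q.mean(0),cv2.minAreaRect(q[:,:2].astype(np.float32)*1000))
E
```

```text
top0.pkl 623 plane [ 0.5603  0.0219 -0.2816] n [-0.4887 -0.0191  0.8722] slope 29.28049274236032 yaw 2.233954860520488 res 0.0028119515879414273
stage rect ((-7.270301818847656, 1.9006080627441406), (120.9890365600586, 121.57862091064453), 89.91252136230469)
 ctr [0.6587 0.0111 0.0877]
 white uv pct [[-67.5843 -58.3967]
 [-66.5373 -57.3719]
 [ 52.1557  60.7332]
 [ 53.0698  62.0942]]
blue 126 ((-10.52930736541748, 1.8743820190429688), (46.657344818115234, 33.67457962036133), 87.97354888916016) [0.6559 0.0109 0.0861] mean [0.656  0.01   0.0862]
brass 63 out 6.807815151715424 mean uv [-11.1741   3.4298] pos [0.652  0.0123 0.0918]
yellow 37 36 0.05632028233495756 [0.49   0.364  0.0476] ((488.7585754394531, 363.9849548339844), (33.282691955566406, 11.866496086120605), 0.046298522502183914)
white comp 160 [0.4909 0.2605 0.0119] ((488.60888671875, 256.1943359375), (82.83928680419922, 52.192256927490234), 10.976380348205566)
scene0.pkl 276 plane [ 0.5308  0.0243 -0.2627] n [-0.4688 -0.0215  0.8831] slope 27.986324332913203 yaw 2.619967271057227 res 0.0018734932489251498
stage rect ((-0.97586
[... 200 characters left out ...]
 68.2005  62.7963]]
blue 12 ((-29.227706909179688, 2.6543521881103516), (11.923969268798828, 49.14836883544922), 10.199089050292969) [0.649  0.0122 0.0824] mean [0.6483 0.0142 0.082 ]
brass 76 out 3.792627583376629 mean uv [-16.804    3.3187] pos [0.6582 0.0133 0.0916]
yellow 48 27 0.05318577483796583 [0.498  0.3659 0.0461] ((497.6319580078125, 366.9745178222656), (34.636138916015625, 13.7584810256958), 0.9292573928833008)
white comp 18 [0.4599 0.2389 0.0108] ((460.0931091308594, 239.716064453125), (14.939159393310547, 22.431516647338867), 36.31524658203125)
white comp 95 [0.5137 0.2611 0.0104] ((507.9477844238281, 262.4798278808594), (52.63163375854492, 57.1123161315918), 7.977365493774414)
```

```bash
cat >> h.py <<'E'
from scipy.spatial.transform import Rotation as Ro
def Rdown(yaw,slope=0.):
    # yaw: deg of stage/object x axis; slope deg: tool x into sloped face
    y=np.radians(yaw);s=np.radians(slope)
    f=np.array([np.cos(y),np.sin(y),0]);n=-np.sin(s)*f+np.cos(s)*np.array([0,0,1.])
    X=-n;Y=-np.array([-np.sin(y),np.cos(y),0]);return np.stack([X,Y,np.cross(X,Y)],1)
def rel(o,p,R):
    R0=o["eef_rot"];s=R0.T@(np.array(p)-o["tcp_pos"])*1000;r=np.degrees(Ro.from_matrix(R0.T@R).as_rotvec())
    print("slide",np.round(s,1),"rot",np.round(r,2),"| rows",np.linalg.norm(s)/50,np.linalg.norm(r)/8.59)
E
python3 - <<'E'
from h import *
from rig import robot
rel(robot.get_obs(),[.565,.005,.28],Rdown(2.4))
E
```

```text
slide [ -48.8 -396.1 -536. ] rot [16.55  0.    0.05] | rows 13.364861753178253 1.9270951124295457
```

Call:
jog_arm(
  commands=[
    {"hand":0,"slide":[-49,-396,-536],"rot":[16.5,0,0]},
    {"hand":0,"slide":[-49,-396,-536],"rot":[16.5,0,0]},
    {"hand":0,"slide":[-49,-396,-536],"rot":[16.5,0,0]},
    {"hand":0,"slide":[-49,-396,-536],"rot":[16.5,0,0]},
    {"hand":0,"slide":[-49,-396,-536],"rot":[16.5,0,0]},
    {"hand":0,"slide":[-49,-396,-536],"rot":[16.5,0,0]},
    {"hand":0,"slide":[-49,-396,-536],"rot":[16.5,0,0]},
    {"hand":0,"slide":[-49,-396,-536],"rot":[16.5,0,0]},
  ],
)

```text
time: 0.95
tcp_pos: [0.4124, -0.2155, 0.2606]
eef_rot: [[0.0, 0.043, -0.999], [0.001, -0.999, -0.043], [-1.0, -0.001, -0.0]]
ft_force: [0.9, 0.0, 0.6]
grip_width: 0.996
```

```bash
python3 - <<'E'
from h import *
from rig import robot
o=robot.get_obs();print(o["time"],o["tcp_pos"],o["joint_positions"])
rel(o,[.565,.005,.28],Rdown(2.4))
E
```

```text
0.95 [ 0.41244384 -0.21549536  0.26063717] [-6.47686192e-01 -8.92629317e-02  1.62542406e+00  5.93729809e-04
  1.60582927e+00  8.80531947e-01]
slide [ -19.2 -213.8 -161.8] rot [ 0.04 -0.    0.04] | rows 5.376486055490091 0.006722394290368204
```

Call:
jog_arm(
  commands=[
    {"hand":0,"slide":[-19,-214,-162],"rot":[0,0,0]},
    {"hand":0,"slide":[-19,-214,-162],"rot":[0,0,0]},
    {"hand":0,"slide":[-19,-214,-162],"rot":[0,0,0]},
    {"hand":0,"slide":[-19,-214,-162],"rot":[0,0,0]},
    {"hand":0,"slide":[-19,-214,-162],"rot":[0,0,0]},
    {"hand":0,"slide":[-19,-214,-162],"rot":[0,0,0]},
    {"hand":0,"slide":[-19,-214,-162],"rot":[0,0,0]},
    {"hand":0,"slide":[-19,-214,-162],"rot":[0,0,0]},
  ],
)

```text
time: 1.75
tcp_pos: [0.565, 0.0053, 0.2793]
eef_rot: [[-0.001, 0.044, -0.999], [0.001, -0.999, -0.044], [-1.0, -0.001, 0.001]]
ft_force: [-0.1, -0.4, -0.1]
grip_width: 0.998
```

```bash
cat >> h.py <<'E'
def snap(name):
    from rig import robot
    o=robot.get_obs();c=robot.camera("wrist");pickle.dump((o,c),open(name+".pkl","wb"))
    cv2.imwrite(f"pics/{name}.png",cv2.cvtColor(c["img"],cv2.COLOR_RGB2BGR));return o,c,pts(c,wristT(o,c))
E
python3 - <<'E'
from h import *
np.set_printoptions(precision=4,suppress=True)
o,c,P=snap("w1");print(o["time"],o["tcp_pos"],o["dq"])
m=(P[...,2]>.145)&(P[...,2]<.175)&(P[...,0]>.5)&(P[...,0]<.63)&(abs(P[...,1])<.06)
m[250:]=m[250:]
nl,lab,st,ce=cv2.connectedComponentsWithStats(m.astype(np.uint8));print(st,ce)
i=1+np.argmax(st[1:,4]);Q=P[lab==i];print(Q.mean(0),np.percentile(Q[:,2],[5,50,95]),cv2.minAreaRect(Q[:,:2].astype(np.float32)*1000))
E
```

```text
1.75 [0.565  0.0053 0.2793] [-0.0266 -0.0159  0.0108 -0.0021  0.0013 -0.0031]
[[     0      0    640    400 253335]
 [   294    166     53     52   2665]] [[319.4978 199.5862]
 [319.7111 191.3069]]
[0.5686 0.0059 0.1561] [0.1529 0.1546 0.1606] ((568.190185546875, 5.833036422729492), (46.26447296142578, 45.960479736328125), 2.1658260822296143)
```

View pics/w1.png

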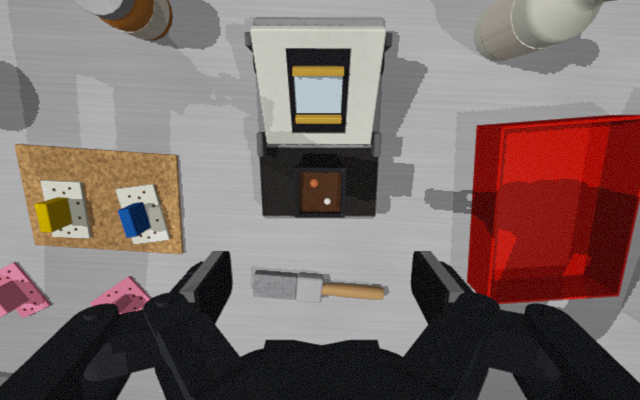

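The wrist view shows the tube's top centred at (320,191) between the open fingers. The window is at (318,95), the yellow slide at about (60,210) and the tub is fully on the right. The tube measures (0.568, 0.006) with yaw of about 2.2°. I'll compute the descent and the other targets from this view.

```bash
python3 - <<'E'
from h import *
np.set_printoptions(precision=4,suppress=True)
o,c,P=load("w1.pkl")
rel(o,[.5685,.0058,.106],Rdown(2.2))
h=cv2.cvtColor(c["img"],cv2.COLOR_RGB2HSV)
m=((h[...,0]<8)|(h[...,0]>172))&(h[...,1]>170)&(P[...,2]>.052)&(P[...,2]<.068)&(P[...,1]<-.15)
Q=P[m];print("tub rim",len(Q),cv2.minAreaRect(Q[:,:2].astype(np.float32)*1000),Q.min(0),Q.max(0))
reg=(P[...,0]>.58)&(P[...,0]<.78)&(abs(P[...,1])<.12)&(P[...,2]>.05)&(P[...,2]<.14)
m=reg&(h[...,1]<50)&(h[...,2]>170);m[150:]=0
Q=P[m]
for it in range(4):
    A=np.c_[Q[:,:2],np.ones(len(Q))];s=np.linalg.lstsq(A,Q[:,2],rcond=None)[0];r=Q[:,2]-A@s;Q=Q[abs(r)<max(2*r.std(),.0015)]
nrm=np.array([-s[0],-s[1],1]);nrm/=np.linalg.norm(nrm)
print("plane",s,nrm,np.degrees(np.arccos(nrm[2])),"yaw",np.degrees(np.arctan2(-nrm[1],-nrm[0])),r.std(),len(Q))
T=wristT(o,c);up=np.array([0,0,1.])-nrm*nrm[2];up/=np.linalg.norm(up);yv=np.cross(nrm,up);c0=Q.mean(0)
def rays(mask):
    v,u=np.nonzero(mask);d=np.stack([(u-c["cx"])/c["fx"],-(v-c["cy"])/c["fy"],-np.ones(len(u))],-1)@T[:3,:3].T
    t=((c0-T[:3,3])@nrm)/(d@nrm);return T[:3,3]+t[:,None]*d
for n,mm in(("white",m),("blue",reg&(h[...,0]>85)&(h[...,0]<120)&(h[...,2]>150)&(h[...,1]>20)),("black",reg&(h[...,2]<60)&(np.arange(640)[None]>280)&(np.arange(640)[None]<355)&(np.arange(400)[:,None]<137))):
    R=rays(mm);uv=np.stack([(R-c0)@up,(R-c0)@yv],-1)*1000;r=cv2.minAreaRect(uv.astype(np.float32));print(n,mm.sum(),r,c0+(r[0][0]*up+r[0][1]*yv)/1000)
brass=reg&(h[...,0]>12)&(h[...,0]<30)&(h[...,1]>90)&(h[...,2]>100)
nl,lab=cv2.connectedComponents(brass.astype(np.uint8))
for i in range(1,nl):
    if (lab==i).sum()>30:
        R=P[lab==i];uv=np.stack([(R-c0)@up,(R-c0)@yv,(R-c0)@nrm],-1)*1000;print("brass",len(R),uv.mean(0),uv.min(0),uv.max(0),R.mean(0))
E
```

```text
slide [173.3  -0.2  -3.6] rot [0.3  0.05 0.04] | rows 3.46739540053795 0.03530598469015024
tub rim 2942 ((524.2161254882812, -305.03411865234375), (239.71090698242188, 180.2977752685547), 6.984987735748291) [ 0.3972 -0.4087  0.052 ] [ 0.6505 -0.202   0.062 ]
plane [ 0.567   0.0238 -0.2853] [-0.4931 -0.0207  0.8697] 29.573064364657277 yaw 2.4044618715377952 0.000736016479341972 8933
white 10266 ((-8.103626251220703, 0.08036041259765625), (121.89912414550781, 124.51924896240234), 89.8917007446289) [0.6577 0.012  0.0878]
blue 1622 ((-10.86008071899414, -0.14915084838867188), (38.4054069519043, 48.301570892333984), 0.07804276049137115) [0.6553 0.0116 0.0865]
black 1950 ((-9.60076904296875, -0.1749095916748047), (88.7410659790039, 60.12601089477539), 0.06760302931070328) [0.6564 0.0117 0.0871]
brass 515 [17.2578  0.2291  6.2353] [ 10.8545 -24.589   -1.5061] [20.1646 25.6899 10.676 ] [0.6766 0.0129 0.1058]
brass 413 [-34.8764   0.0783   6.3693] [-43.3364 -25.0292  -0.9226] [-31.8056  25.926    9.462 ] [0.6313 0.0109 0.0802]
```

Call:
jog_arm(
  commands=[
    {"hand":0,"slide":[50,0,-4],"rot":[0.3,0,0]},
    {"hand":0,"slide":[100,0,-4],"rot":[0.3,0,0]},
    {"hand":0,"slide":[140,0,-4],"rot":[0.3,0,0]},
    {"hand":0,"slide":[173,0,-4],"rot":[0.3,0,0]},
    {"hand":0,"slide":[173,0,-4],"rot":[0.3,0,0]},
    {"hand":0.3,"slide":[173,0,-4],"rot":[0.3,0,0]},
    {"hand":0.6,"slide":[173,0,-4],"rot":[0.3,0,0]},
    {"hand":1,"slide":[173,0,-4],"rot":[0.3,0,0]},
  ],
)

```text
time: 2.6
tcp_pos: [0.5696, 0.0047, 0.1086]
eef_rot: [[0.002, 0.037, -0.999], [0.0, -0.999, -0.037], [-1.0, -0.0, -0.002]]
ft_force: [0.0, 2.7, 4.3]
grip_width: 0.515
```

```bash
python3 - <<'E'
from rig import robot
o=robot.get_obs();print(o["time"],o["grip_width"],o["ft_force"],o["tcp_pos"])
E
```

```text
2.6 0.5154857920489951 [0.04164434 2.73739254 4.31914772] [0.56956684 0.00473077 0.10862413]
```

Call:
jog_arm(
  commands=[
    {"hand":1,"slide":[0,0,0],"rot":[0,0,0]},
    {"hand":1,"slide":[0,0,0],"rot":[0,0,0]},
    {"hand":1,"slide":[-10,0,0],"rot":[0,0,0]},
    {"hand":1,"slide":[-30,0,0],"rot":[0,0,0]},
    {"hand":1,"slide":[-60,0,0],"rot":[0,0,0]},
    {"hand":1,"slide":[-90,0,0],"rot":[0,0,0]},
    {"hand":1,"slide":[-90,0,0],"rot":[0,0,0]},
  ],
)

```text
time: 3.3
tcp_pos: [0.5707, 0.0046, 0.2035]
eef_rot: [[0.009, 0.037, -0.999], [-0.001, -0.999, -0.037], [-1.0, 0.001, -0.009]]
ft_force: [0.0, -0.1, -1.5]
grip_width: 0.504
```

```bash
python3 - <<'E'
from h import *
o,c,P=snap("w2");print(o["time"],o["tcp_pos"],o["grip_width"],o["ft_force"])
rel(o,[.524,-.305,o["tcp_pos"][2]],Rdown(7))
E
```

```text
3.3 [0.57069934 0.00460786 0.20352755] 0.5041359295553792 [ 0.00383396 -0.08918321 -1.49469739]
slide [-2.000e-01  3.077e+02  5.820e+01] rot [-4.87 -0.49 -0.07] | rows 6.262199386487981 0.5700461368099924
```

View pics/w2.png

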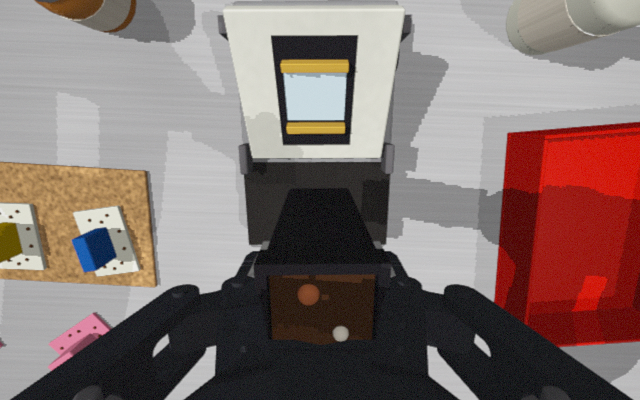

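The tube is held square between the pads, with its top at (320,300) and nothing else disturbed. Next I move it over the tub.

Call:
jog_arm(
  commands=[
    {"hand":1,"slide":[0,40,8],"rot":[-1,-0.5,0]},
    {"hand":1,"slide":[0,85,16],"rot":[-2,-0.5,0]},
    {"hand":1,"slide":[0,130,25],"rot":[-3,-0.5,0]},
    {"hand":1,"slide":[0,175,33],"rot":[-4,-0.5,0]},
    {"hand":1,"slide":[0,220,42],"rot":[-5,-0.5,0]},
    {"hand":1,"slide":[0,265,50],"rot":[-5,-0.5,0]},
    {"hand":1,"slide":[0,308,58],"rot":[-5,-0.5,0]},
    {"hand":1,"slide":[0,308,58],"rot":[-5,-0.5,0]},
  ],
)

```text
time: 4.15
tcp_pos: [0.522, -0.3097, 0.1995]
eef_rot: [[-0.005, 0.12, -0.993], [-0.001, -0.993, -0.12], [-1.0, 0.0, 0.005]]
ft_force: [0.9, 1.2, -1.1]
grip_width: 0.51
```

Call:
jog_arm(
  commands=[
    {"hand":1,"slide":[30,0,0],"rot":[0,0,0]},
    {"hand":1,"slide":[70,0,0],"rot":[0,0,0]},
    {"hand":1,"slide":[105,0,0],"rot":[0,0,0]},
    {"hand":1,"slide":[118,0,0],"rot":[0,0,0]},
    {"hand":1,"slide":[118,0,0],"rot":[0,0,0]},
    {"hand":1,"slide":[118,0,0],"rot":[0,0,0]},
  ],
)

```text
time: 4.75
tcp_pos: [0.522, -0.3099, 0.0829]
eef_rot: [[-0.004, 0.12, -0.993], [-0.002, -0.993, -0.12], [-1.0, 0.001, 0.004]]
ft_force: [0.3, 0.6, -0.4]
grip_width: 0.504
```

```bash
python3 - <<'E'
from h import *
o,c,P=snap("w3");print(o["time"],o["tcp_pos"],o["grip_width"],o["ft_force"])
rel(o,[.524,-.305,.0746],Rdown(7))
m=c["img"].sum(2)<400
# soil height
h=cv2.cvtColor(c["img"],cv2.COLOR_RGB2HSV);Q=P[280:330,285:360].reshape(-1,3);print(np.median(Q,0))
E
```

```text
4.75 [ 0.52197883 -0.30994339  0.08294519] 0.5044068916941572 [ 0.33014118  0.5635677  -0.43769363]
slide [ 8.3 -4.7 -2.6] rot [-0.1   0.22 -0.07] | rows 0.19815588719154054 0.02880262926863766
[ 0.52438321 -0.31103712  0.12853318]
```

View pics/w3.png

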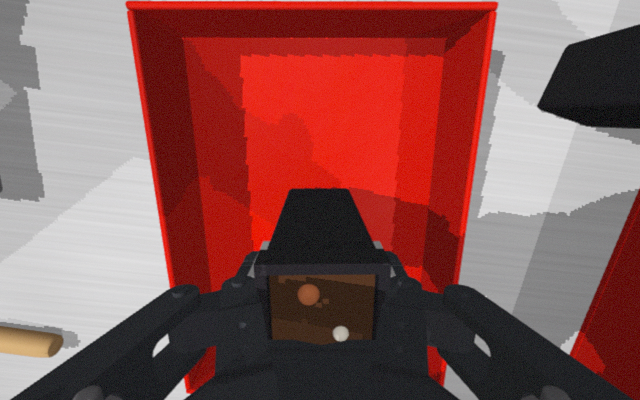

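The tube is well inside the tub and about 9 mm above the floor. I'll lower it until it touches.

Call:
jog_arm(
  commands=[
    {"hand":1,"slide":[4,0,0],"rot":[0,0,0]},
    {"hand":1,"slide":[7,0,0],"rot":[0,0,0]},
    {"hand":1,"slide":[8,0,0],"rot":[0,0,0]},
    {"hand":1,"slide":[8,0,0],"rot":[0,0,0]},
  ],
)

```text
time: 5.2
tcp_pos: [0.5221, -0.3101, 0.0754]
eef_rot: [[-0.003, 0.12, -0.993], [-0.002, -0.993, -0.12], [-1.0, 0.002, 0.003]]
ft_force: [1.6, 1.2, -2.0]
grip_width: 0.508
```

Call:
jog_arm(
  commands=[
    {"hand":1,"slide":[1,0,0],"rot":[0,0,0]},
    {"hand":1,"slide":[1,0,0],"rot":[0,0,0]},
  ],
)

```text
time: 5.4
tcp_pos: [0.5221, -0.3101, 0.0744]
eef_rot: [[-0.003, 0.12, -0.993], [-0.002, -0.993, -0.12], [-1.0, 0.002, 0.003]]
ft_force: [0.5, -0.5, -0.9]
grip_width: 0.505
```

Call:
jog_arm(
  commands=[
    {"hand":1,"slide":[1,0,0],"rot":[0,0,0]},
    {"hand":1,"slide":[1,0,0],"rot":[0,0,0]},
  ],
)

```text
time: 5.6
tcp_pos: [0.522, -0.3101, 0.0732]
eef_rot: [[-0.003, 0.12, -0.993], [-0.002, -0.993, -0.12], [-1.0, 0.002, 0.003]]
ft_force: [0.2, 0.1, -1.7]
grip_width: 0.506
```

Call:
jog_arm(
  commands=[
    {"hand":1,"slide":[1,0,0],"rot":[0,0,0]},
    {"hand":1,"slide":[1,0,0],"rot":[0,0,0]},
  ],
)

```text
time: 5.8
tcp_pos: [0.5222, -0.3101, 0.0727]
eef_rot: [[-0.003, 0.12, -0.993], [-0.002, -0.993, -0.12], [-1.0, 0.002, 0.003]]
ft_force: [-2.1, 1.7, 5.0]
grip_width: 0.506
```

The tube has touched the floor (force rose from -1.5 to +5 N), so I'll release it and lift.

Call:
jog_arm(
  commands=[
    {"hand":0.35,"slide":[0,0,0],"rot":[0,0,0]},
    {"hand":0.2,"slide":[0,0,0],"rot":[0,0,0]},
    {"hand":0,"slide":[0,0,0],"rot":[0,0,0]},
    {"hand":0,"slide":[0,0,0],"rot":[0,0,0]},
    {"hand":0,"slide":[0,0,0],"rot":[0,0,0]},
    {"hand":0,"slide":[-20,0,0],"rot":[0,0,0]},
    {"hand":0,"slide":[-60,0,0],"rot":[0,0,0]},
    {"hand":0,"slide":[-110,0,0],"rot":[0,0,0]},
  ],
)

```text
time: 6.6
tcp_pos: [0.5217, -0.3093, 0.1824]
eef_rot: [[-0.005, 0.12, -0.993], [-0.0, -0.993, -0.12], [-1.0, -0.0, 0.005]]
ft_force: [0.3, -0.9, 0.2]
grip_width: 0.999
```

Call:
jog_arm(
  commands=[
    {"hand":0,"slide":[-50,0,0],"rot":[0,0,0]},
    {"hand":0,"slide":[-70,0,0],"rot":[0,0,0]},
    {"hand":0,"slide":[-70,0,0],"rot":[0,0,0]},
  ],
)

```text
time: 6.9
tcp_pos: [0.5228, -0.3099, 0.2562]
eef_rot: [[-0.001, 0.12, -0.993], [-0.004, -0.993, -0.12], [-1.0, 0.004, 0.001]]
ft_force: [0.6, -0.1, -0.0]
grip_width: 1.004
```

```bash
python3 - <<'E'
from h import *
np.set_printoptions(precision=4,suppress=True)
o,c,P=snap("w4");print(o["time"],o["tcp_pos"],o["grip_width"],o["ft_force"])
rel(o,[.45,.36,.27],Rdown(0))
m=(P[...,2]>.1)&(P[...,2]<.14)&(abs(P[...,0]-.524)<.06)&(abs(P[...,1]+.305)<.06)
Q=P[m];print(Q.mean(0),np.percentile(Q[:,2],[5,50,95]),cv2.minAreaRect(Q[:,:2].astype(np.float32)*1000))
E
```

```text
6.9 [ 0.5228 -0.3099  0.2562] 1.0039174379176183 [ 0.5857 -0.0919 -0.0068]
slide [ -16.2 -673.7   -8.1] rot [ 6.9   0.07 -0.21] | rows 13.479041221070371 0.803394005724677
[ 0.5212 -0.3099  0.1197] [0.1168 0.1185 0.1246] ((520.47314453125, -309.9248962402344), (46.06507873535156, 45.89872360229492), 6.985126495361328)
```

View pics/w4.png

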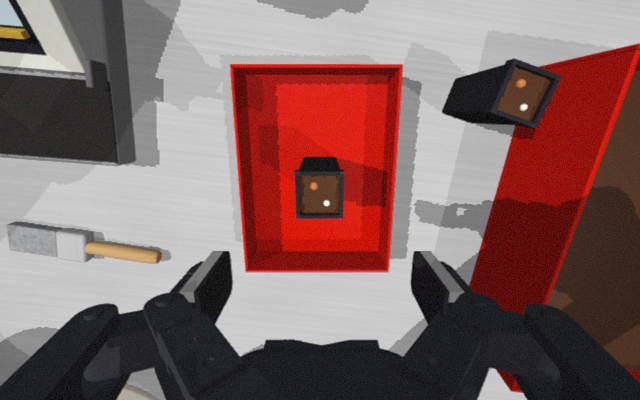

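The tube stands upright in the tub at (320,193), released, rim at 0.124 as expected. Next I move to a tilted look at the window, which also proves that the pose is reachable.

```bash
python3 - <<'E'
from h import *
o,c,P=load("w4.pkl")
w=np.array([.656,.0117,.0868]);R=Rdown(2.4,29.6);n=-R[:,0]
p=w+.15*n;print(p)
rel(o,p,R)
E
```

```text
[0.58197371 0.00859738 0.21722424]
slide [  37.7 -309.2  -97. ] rot [ 4.45 29.66  0.96] | rows 6.524790239425865 3.4927769083576594
```

Call:
jog_arm(
  commands=[
    {"hand":0,"slide":[0,-60,-20],"rot":[0,0,0]},
    {"hand":0,"slide":[0,-110,-40],"rot":[1,8,0.3]},
    {"hand":0,"slide":[10,-160,-60],"rot":[2,16,0.5]},
    {"hand":0,"slide":[20,-210,-80],"rot":[3,24,0.7]},
    {"hand":0,"slide":[38,-260,-97],"rot":[4.5,29.7,1]},
    {"hand":0,"slide":[38,-309,-97],"rot":[4.5,29.7,1]},
    {"hand":0,"slide":[38,-309,-97],"rot":[4.5,29.7,1]},
    {"hand":0,"slide":[38,-309,-97],"rot":[4.5,29.7,1]},
  ],
)

```text
time: 7.75
tcp_pos: [0.5803, 0.0123, 0.2128]
eef_rot: [[0.49, 0.044, -0.871], [0.024, -0.999, -0.037], [-0.871, -0.003, -0.49]]
ft_force: [0.3, -0.7, -0.3]
grip_width: 1.0
```

```bash
cat > stage.py <<'E'
from h import *
import sys
np.set_printoptions(precision=4,suppress=True)
def stage(o,c,P,lim=400):
    h=cv2.cvtColor(c["img"],cv2.COLOR_RGB2HSV)
    reg=(P[...,0]>.59)&(P[...,0]<.78)&(abs(P[...,1])<.10)&(P[...,2]>.05)&(P[...,2]<.14)
    m=reg&(h[...,1]<50)&(h[...,2]>170)
    Q=P[m]
    for it in range(6):
        A=np.c_[Q[:,:2],np.ones(len(Q))];s=np.linalg.lstsq(A,Q[:,2],rcond=None)[0];r=Q[:,2]-A@s;Q=Q[abs(r)<max(2*r.std(),.0012)]
    nrm=np.array([-s[0],-s[1],1]);nrm/=np.linalg.norm(nrm)
    print("plane",s,"slope",np.degrees(np.arccos(nrm[2])),"yaw",np.degrees(np.arctan2(-nrm[1],-nrm[0])),"res",r.std(),len(Q))
    T=wristT(o,c);up=np.array([0,0,1.])-nrm*nrm[2];up/=np.linalg.norm(up);yv=np.cross(nrm,up);c0=Q.mean(0)
    def rays(mask,off=0):
        v,u=np.nonzero(mask);d=np.stack([(u-c["cx"])/c["fx"],-(v-c["cy"])/c["fy"],-np.ones(len(u))],-1)@T[:3,:3].T
        t=((c0+off*nrm-T[:3,3])@nrm)/(d@nrm);return T[:3,3]+t[:,None]*d
    onp=abs((P-c0)@nrm)<.006
    def box(mm,n):
        nl,lab,st,_=cv2.connectedComponentsWithStats(mm.astype(np.uint8));i=1+np.argmax(st[1:,4]);mm=lab==i
        R=rays(mm);uv=np.stack([(R-c0)@up,(R-c0)@yv],-1)*1000;r=cv2.minAreaRect(uv.astype(np.float32));print(n,mm.sum(),r,c0+(r[0][0]*up+r[0][1]*yv)/1000)
    box(m&onp,"white");box(reg&(h[...,0]>85)&(h[...,0]<125)&(h[...,2]>140)&(h[...,1]>15),"blue");box(reg&(h[...,2]<70)&onp,"black")
    d=(P-c0)@nrm
    brass=reg&(h[...,0]>12)&(h[...,0]<30)&(h[...,1]>90)&(h[...,2]>100)
    nl,lab=cv2.connectedComponents(brass.astype(np.uint8))
    for i in range(1,nl):
        if (lab==i).sum()>30:
            R=P[lab==i];uv=np.stack([(R-c0)@up,(R-c0)@yv,(R-c0)@nrm],-1)*1000;R=R[uv[:,2]>6.5];uv=uv[uv[:,2]>6.5];print("brass top",len(R),np.median(uv,0),uv.min(0),uv.max(0),np.median(R,0))
E
python3 - <<'E'
from stage import *
o,c,P=snap("w5");print(o["time"],o["tcp_pos"],o["joint_positions"],o["ft_force"])
stage(o,c,P)
rel(o,[.491,.364,.25],Rdown(0))
E
```

```text
7.75 [0.5803 0.0123 0.2128] [-0.1721 -0.146   1.8564  0.1343  0.9334  1.3023] [ 0.3041 -0.7139 -0.2861]
plane [ 0.5683  0.0236 -0.2862] slope 29.62942660949088 yaw 2.3808863507561258 res 0.0006709621484423837 9719
white 9349 ((-3.261066436767578, -0.06682205200195312), (122.43040466308594, 122.19624328613281), 89.92628479003906) [0.6566 0.0117 0.0872]
blue 1973 ((-4.516157150268555, -0.0043792724609375), (39.232975006103516, 48.61144256591797), 0.07735174149274826) [0.6555 0.0117 0.0866]
black 2339 ((-4.023834228515625, -0.17383575439453125), (89.34703826904297, 60.36267852783203), 0.039551991969347) [0.656  0.0115 0.0869]
brass top 367 [21.9825 -0.3608  7.8045] [ 18.9847 -24.6837   6.5009] [25.0206 24.0147  9.7879] [0.6747 0.0121 0.1065]
brass top 346 [-30.0125  -0.5622   7.7977] [-33.5417 -25.1598   6.5119] [-26.1355  24.0283  10.0108] [0.6295 0.0101 0.0809]
slide [ -67.7 -355.4   46.3] rot [  2.45 -29.36   0.8 ] | rows 7.295387794822793 3.431467335526563
```

View pics/w5.png

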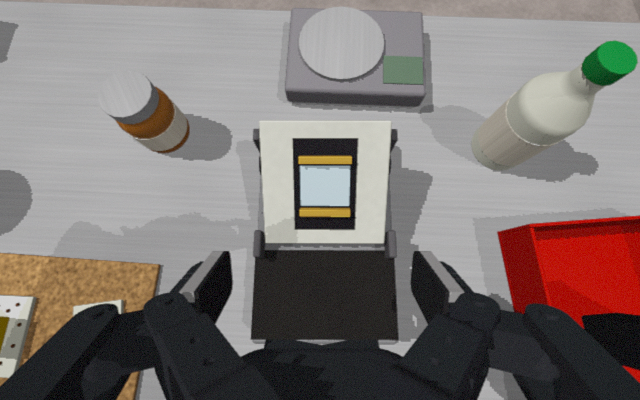

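The tilted view shows the window centred at (325,186) with both bars free. Slope is 29.6°, yaw 2.4° and window at (0.656, 0.0116, 0.0868), all agreeing across views. Now to hover over the yellow slide.

Call:
jog_arm(
  commands=[
    {"hand":0,"slide":[-40,-40,10],"rot":[0,-8,0]},
    {"hand":0,"slide":[-60,-85,20],"rot":[1,-16,0.3]},
    {"hand":0,"slide":[-68,-130,30],"rot":[2,-24,0.6]},
    {"hand":0,"slide":[-68,-180,46],"rot":[2.5,-29.4,0.8]},
    {"hand":0,"slide":[-68,-230,46],"rot":[2.5,-29.4,0.8]},
    {"hand":0,"slide":[-68,-280,46],"rot":[2.5,-29.4,0.8]},
    {"hand":0,"slide":[-68,-330,46],"rot":[2.5,-29.4,0.8]},
    {"hand":0,"slide":[-68,-355,46],"rot":[2.5,-29.4,0.8]},
  ],
)

```text
time: 8.6
tcp_pos: [0.4917, 0.364, 0.2492]
eef_rot: [[-0.002, -0.001, -1.0], [-0.001, -1.0, 0.001], [-1.0, 0.001, 0.002]]
ft_force: [1.1, -0.8, -0.3]
grip_width: 1.002
```

```bash
python3 - <<'E'
from h import *
o=__import__("rig").robot.get_obs();print(o["time"],o["tcp_pos"],o["dq"])
rel(o,[.491,.364,.18],Rdown(0))
E
```

```text
8.6 [0.49167591 0.36397218 0.24924999] [ 0.47350655  0.36891576 -0.44050712 -0.00931942  0.07386191  0.471103  ]
slide [69.3 -0.1  0.5] rot [-0.04  0.12 -0.03] | rows 1.3850658319470026 0.015810365857559114
```

Call:
jog_arm(
  commands=[
    {"hand":0,"slide":[50,0,0],"rot":[0,0,0]},
    {"hand":0,"slide":[69,0,0],"rot":[0,0,0]},
    {"hand":0,"slide":[69,0,0],"rot":[0,0,0]},
    {"hand":0,"slide":[69,0,0],"rot":[0,0,0]},
  ],
)

```text
time: 9.0
tcp_pos: [0.4922, 0.3632, 0.1806]
eef_rot: [[-0.003, -0.002, -1.0], [-0.001, -1.0, 0.002], [-1.0, 0.001, 0.003]]
ft_force: [-0.1, 0.5, 1.2]
grip_width: 1.002
```

```bash
python3 - <<'E'
from h import *
np.set_printoptions(precision=4,suppress=True)
o,c,P=snap("w6");print(o["time"],o["tcp_pos"],o["dq"])
h=cv2.cvtColor(c["img"],cv2.COLOR_RGB2HSV)
ye=(h[...,0]>20)&(h[...,0]<34)&(h[...,1]>150)&(h[...,2]>60)&(abs(P[...,1]-.364)<.05)&(abs(P[...,0]-.49)<.06)
Q=P[ye];T=Q[Q[:,2]>Q[:,2].max()-.006];print("yellow",len(Q),len(T),np.percentile(Q[:,2],[5,50,95,99]));
T=P[ye&(P[...,2]>.043)];print(T.mean(0),cv2.minAreaRect(T[:,:2].astype(np.float32)*1000))
pl=(P[...,2]>.007)&(P[...,2]<.016)&(abs(P[...,1]-.364)<.05)&(abs(P[...,0]-.49)<.07)&(h[...,1]<60)&(h[...,2]>110)
Q=P[pl];print("plate",len(Q),Q.mean(0),cv2.minAreaRect(Q[:,:2].astype(np.float32)*1000),np.percentile(Q[:,2],[5,50,95]))
E
```

```text
9.0 [0.4922 0.3632 0.1806] [ 0.0006 -0.022  -0.0276 -0.0006  0.0032  0.0032]
yellow 681 613 [0.0318 0.0468 0.048  0.0484]
[0.4912 0.3671 0.0469] ((490.56231689453125, 367.0491638183594), (38.470333099365234, 14.487329483032227), 1.3646819591522217)
plate 3098 [0.4938 0.3665 0.011 ] ((480.6438293457031, 356.91888427734375), (74.94338989257812, 102.575927734375), 89.78565216064453) [0.0098 0.011  0.0123]
```

View pics/w6.png

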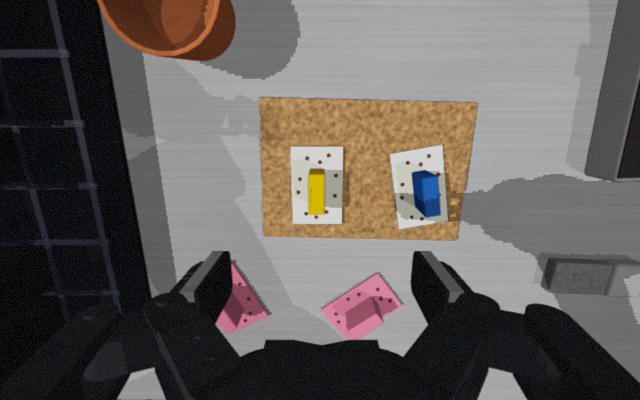

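The yellow slide is at (317,185), nearly aligned with the tool, and the blue one is at (420,187). The rectangle fit on the plate picked up stray pixels, so I'll refine its yaw.

```bash
python3 - <<'E'
from h import *
np.set_printoptions(precision=4,suppress=True)
o,c,P=load("w6.pkl")
h=cv2.cvtColor(c["img"],cv2.COLOR_RGB2HSV)
pl=np.zeros(h.shape[:2],bool);pl[135:236,280:355]=((h[...,1]<75)&(h[...,2]>90))[135:236,280:355]
nl,lab,st,_=cv2.connectedComponentsWithStats(pl.astype(np.uint8));i=1+np.argmax(st[1:,4]);print(st[i])
v,u=np.nonzero(lab==i);T=wristT(o,c)
d=np.stack([(u-c["cx"])/c["fx"],-(v-c["cy"])/c["fy"],-np.ones(len(u))],-1)@T[:3,:3].T
t=(.011-T[2,3])/d[:,2];X=T[:3,3]+t[:,None]*d
r=cv2.minAreaRect(X[:,:2].astype(np.float32)*1000);print("plate",r)
rel(o,[.4905,.3672,.03],Rdown(0))
E
```

```text
[ 290  146   54   78 3229]
plate ((490.3234558105469, 366.9241638183594), (55.12279510498047, 83.35099029541016), 89.89436340332031)
slide [150.6  -4.1   1.3] rot [-0.1   0.15 -0.03] | rows 3.012627103174874 0.02194070239050816
```

Call:
jog_arm(
  commands=[
    {"hand":0,"slide":[50,-4,1.5],"rot":[0,0.1,0]},
    {"hand":0,"slide":[95,-4,1.5],"rot":[0,0.1,0]},
    {"hand":0,"slide":[130,-4,1.5],"rot":[0,0.1,0]},
    {"hand":0,"slide":[155,-4,1.5],"rot":[0,0.1,0]},
    {"hand":0,"slide":[164,-4,1.5],"rot":[0,0.1,0]},
    {"hand":0,"slide":[164,-4,1.5],"rot":[0,0.1,0]},
    {"hand":0,"slide":[164,-4,1.5],"rot":[0,0.1,0]},
  ],
)

```text
time: 9.75
tcp_pos: [0.4919, 0.3679, 0.0196]
eef_rot: [[0.003, -0.002, -1.0], [0.002, -1.0, 0.002], [-1.0, -0.002, -0.003]]
ft_force: [0.3, -0.2, 0.5]
grip_width: 0.999
```

```bash
python3 - <<'E'
from h import *
o,c,P=snap("w7");print(o["time"],o["tcp_pos"],o["ft_force"])
rel(o,[.4905,.367,.016],Rdown(-.1))
E
```

```text
9.75 [0.49191208 0.36789567 0.01958647] [ 0.32517494 -0.21068728  0.53483384]
slide [3.6 0.9 1.4] rot [-0.02 -0.16  0.09] | rows 0.07914289165335339 0.021847890284304432
```

View pics/w7.png

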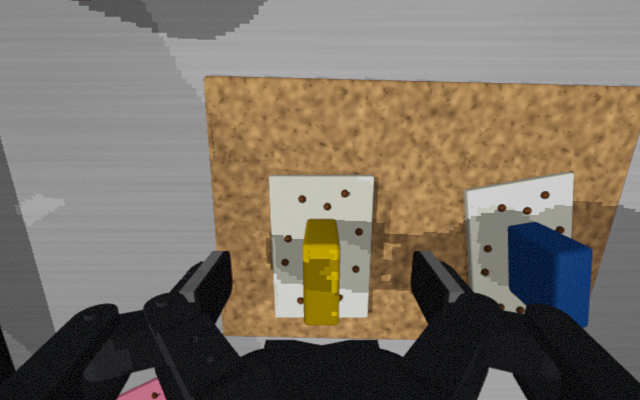

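The fingers straddle the yellow grip, which sits centred at (321,270). Next I close.

Call:
jog_arm(
  commands=[
    {"hand":0,"slide":[3.5,1,1.5],"rot":[0,-0.2,0]},
    {"hand":0.4,"slide":[3.5,1,1.5],"rot":[0,-0.2,0]},
    {"hand":0.7,"slide":[3.5,1,1.5],"rot":[0,-0.2,0]},
    {"hand":1,"slide":[3.5,1,1.5],"rot":[0,-0.2,0]},
    {"hand":1,"slide":[3.5,1,1.5],"rot":[0,-0.2,0]},
    {"hand":1,"slide":[3.5,1,1.5],"rot":[0,-0.2,0]},
    {"hand":1,"slide":[3.5,1,1.5],"rot":[0,-0.2,0]},
    {"hand":1,"slide":[3.5,1,1.5],"rot":[0,-0.2,0]},
  ],
)

```text
time: 10.6
tcp_pos: [0.4905, 0.3671, 0.0163]
eef_rot: [[-0.0, -0.002, -1.0], [0.002, -1.0, 0.002], [-1.0, -0.002, 0.0]]
ft_force: [-0.4, 0.3, 3.9]
grip_width: 0.18
```

```bash
python3 - <<'E'
from h import *
o,c,P=snap("w8");print(o["time"],o["tcp_pos"],o["ft_force"],o["ft_torque"],o["grip_width"]*85);print(o["eef_rot"])
E
```

```text
10.6 [0.49054036 0.36706234 0.01633002] [-0.36821628  0.33064701  3.94160867] [-0.04262678  0.05452597  0.01913354] 15.303419528902293
[[-4.77814510e-05 -1.98191410e-03 -9.99998035e-01]
 [ 1.92803663e-03 -9.99996178e-01  1.98181829e-03]
 [-9.99998140e-01 -1.92793815e-03  5.16024713e-05]]
```

View pics/w8.png

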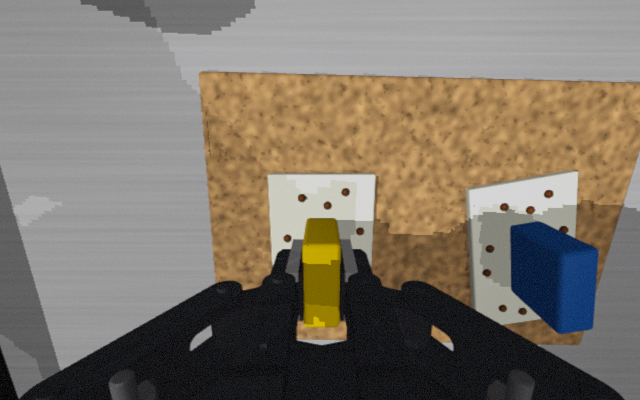

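The grip is held at 15 mm width with the plate square to the tool. Next, lift straight up.

Call:
jog_arm(
  commands=[
    {"hand":1,"slide":[-8,0,0],"rot":[0,0,0]},
    {"hand":1,"slide":[-30,0,0],"rot":[0,0,0]},
    {"hand":1,"slide":[-70,0,0],"rot":[0,0,0]},
    {"hand":1,"slide":[-115,0,0],"rot":[0,0,0]},
    {"hand":1,"slide":[-155,0,0],"rot":[0,0,0]},
    {"hand":1,"slide":[-155,0,0],"rot":[0,0,0]},
  ],
)

```text
time: 11.25
tcp_pos: [0.4921, 0.3677, 0.1778]
eef_rot: [[0.007, -0.002, -1.0], [0.006, -1.0, 0.002], [-1.0, -0.006, -0.007]]
ft_force: [-0.1, -0.2, -1.1]
grip_width: 0.177
```

```bash
python3 - <<'E'
from h import *
o,c,P=snap("w9");print(o["time"],o["tcp_pos"],o["ft_force"],o["grip_width"]*85)
w=np.array([.656,.0116,.0868]);R=Rdown(2.4,29.6);n=-R[:,0]
p=w+(.08+.0103)*n;print(p);rel(o,p,R)
E
```

```text
11.25 [0.49210454 0.36771378 0.17783251] [-0.0979282  -0.24356781 -1.12872903] 15.060142550103757
[0.61143617 0.00973222 0.16531539]
slide [  11.2  357.8 -119.9] rot [-2.54 29.17 -0.31] | rows 7.551092913860191 3.4084476140818394
```

View pics/w9.png

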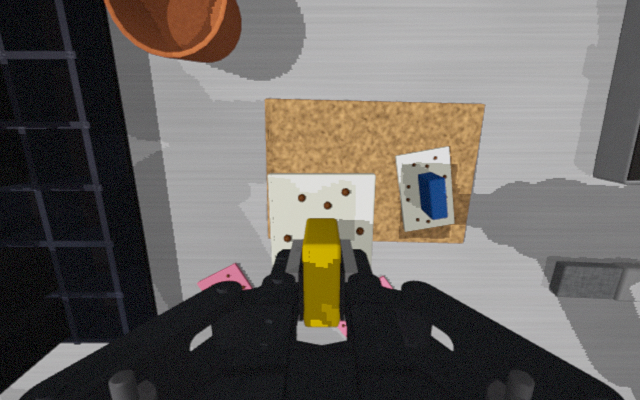

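The slide is held and appears at exactly the same place in the image as before the lift, so it did not slip. I'll measure its plane in the tool frame and then move.

```bash
python3 - <<'E'
from h import *
np.set_printoptions(precision=4,suppress=True)
for n in("w8.pkl","w9.pkl"):
    o,c,_=load(n);Pt=pts(c,c["hand_eye"])
    h=cv2.cvtColor(c["img"],cv2.COLOR_RGB2HSV);m=np.zeros(h.shape[:2],bool);m[178:232,274:370]=True
    m&=(h[...,1]<60)&(h[...,2]>100)&(Pt[...,0]>-.02)&(Pt[...,0]<.03)
    Q=Pt[m]
    for it in range(4):
        A=np.c_[Q[:,1:],np.ones(len(Q))];s=np.linalg.lstsq(A,Q[:,0],rcond=None)[0];r=Q[:,0]-A@s;Q=Q[abs(r)<max(2*r.std(),.001)]
    print(n,len(Q),s,"tilt deg y,z",np.degrees(np.arctan(s[:2])),r.std(),"far edge z",Pt[m][:,2].min(),"y",Pt[m][:,1].min(),Pt[m][:,1].max())
E
```

```text
w8.pkl 4087 [0.0003 0.0046 0.0055] tilt deg y,z [0.0163 0.2651] 0.0004859315926921657 far edge z -0.03975849914775777 y -0.023547936114681974 0.026281059574399877
w9.pkl 4131 [-0.0021  0.0056  0.0055] tilt deg y,z [-0.1219  0.3215] 0.00048709422715987683 far edge z -0.039858330691370625 y -0.02354274252437059 0.02618300131456814
```

Call:
jog_arm(
  commands=[
    {"hand":1,"slide":[-15,45,-10],"rot":[0,0,0]},
    {"hand":1,"slide":[-20,90,-30],"rot":[0,6,0]},
    {"hand":1,"slide":[-20,135,-45],"rot":[-1,13,0]},
    {"hand":1,"slide":[-20,180,-60],"rot":[-1.5,20,0]},
    {"hand":1,"slide":[-10,225,-75],"rot":[-2,26,-0.3]},
    {"hand":1,"slide":[0,270,-90],"rot":[-2.5,29.2,-0.3]},
    {"hand":1,"slide":[5,315,-105],"rot":[-2.5,29.2,-0.3]},
    {"hand":1,"slide":[11,358,-120],"rot":[-2.5,29.2,-0.3]},
  ],
)

```text
time: 12.1
tcp_pos: [0.6099, 0.0072, 0.1612]
eef_rot: [[0.49, 0.041, -0.87], [0.019, -0.999, -0.036], [-0.871, 0.002, -0.491]]
ft_force: [1.8, 1.2, -1.8]
grip_width: 0.174
```

```bash
python3 - <<'E'
from h import *
from rig import robot
o=robot.get_obs();print(o["time"],o["tcp_pos"],o["ft_force"],o["grip_width"]*85)
w=np.array([.656,.0116,.0868]);R=Rdown(2.4,29.6);n=-R[:,0]
p=w+(.05+.0103)*n;print(p);rel(o,p,R)
E
```

```text
12.1 [0.6099223  0.00722465 0.16119837] [ 1.83621548  1.19331014 -1.81861753] 14.813603129141294
[0.62624143 0.01035275 0.13923054]
slide [27.2 -2.5 -3.5] rot [ 0.    0.2  -0.11] | rows 0.5508846452360339 0.026734102351433635
```

Call:
jog_arm(
  commands=[
    {"hand":1,"slide":[15,-2.5,-3.5],"rot":[0,0.2,-0.1]},
    {"hand":1,"slide":[27,-2.5,-3.5],"rot":[0,0.2,-0.1]},
    {"hand":1,"slide":[27,-2.5,-3.5],"rot":[0,0.2,-0.1]},
    {"hand":1,"slide":[27,-2.5,-3.5],"rot":[0,0.2,-0.1]},
  ],
)

```text
time: 12.5
tcp_pos: [0.6256, 0.0115, 0.1388]
eef_rot: [[0.492, 0.043, -0.869], [0.021, -0.999, -0.038], [-0.87, -0.0, -0.493]]
ft_force: [0.2, 0.3, -0.7]
grip_width: 0.181
```

```bash
python3 - <<'E'
from stage import *
o,c,P=snap("w10");print(o["time"],o["tcp_pos"],o["ft_force"],o["ft_torque"],o["grip_width"]*85)
stage(o,c,P)
w=np.array([.656,.0116,.0868]);R=Rdown(2.4,29.6);n=-R[:,0]
print("now: d,u,v",(o["tcp_pos"]-w)@R*1000)
rel(o,w+(.018+.0105)*n,R)
E
```

```text
12.5 [0.6256 0.0115 0.1388] [ 0.2412  0.2604 -0.7497] [-0.0254  0.3245  0.0388] 15.412666761025935
plane [ 0.5662  0.0236 -0.2849] slope 29.538841585836906 yaw 2.391417904842266 res 0.0005895282311022208 7708
white 8764 ((-21.592941284179688, 1.8410377502441406), (87.40103149414062, 121.78804779052734), 0.04163258150219917) [0.6716 0.0124 0.0956]Traceback (most recent call last):
  File "<stdin>", line 3, in <module>
  File "stage.py", line 21, in stage
    box(m&onp,"white");box(reg&(h[...,0]>85)&(h[...,0]<125)&(h[...,2]>140)&(h[...,1]>15),"blue");box(reg&(h[...,2]<70)&onp,"black")
                       ~~~^^^^^^^^^^^^^^^^^^^^^^^^^^^^^^^^^^^^^^^^^^^^^^^^^^^^^^^^^^^^^^^^^^^^^^
  File "stage.py", line 19, in box
    nl,lab,st,_=cv2.connectedComponentsWithStats(mm.astype(np.uint8));i=1+np.argmax(st[1:,4]);mm=lab==i
                                                                          ~~~~~~~~~^^^^^^^^^^
    return _wrapfunc(a, 'argmax', axis=axis, out=out, **kwds)
    return bound(*args, **kwds)
ValueError: attempt to get argmax of an empty sequence
```

View pics/w10.png

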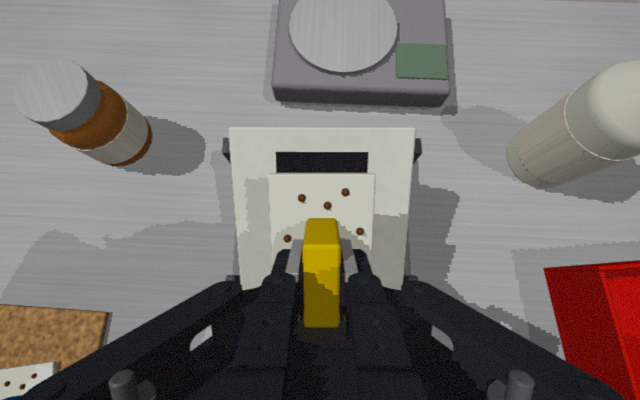

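The slide sits parallel over the window, with its top edge at row 174 inside the black outline at rows 152–174. I'll compare plate and stage planes in this same view, which cancels the calibration error.

```bash
cat > par.py <<'E'
from h import *
np.set_printoptions(precision=4,suppress=True)
def fit(Q):
    for it in range(6):
        A=np.c_[Q[:,1:],np.ones(len(Q))];s=np.linalg.lstsq(A,Q[:,0],rcond=None)[0];r=Q[:,0]-A@s;Q=Q[abs(r)<max(2*r.std(),.0008)]
    return s,r.std(),len(Q)
def par(o,c):
    Pt=pts(c,c["hand_eye"]);P=pts(c,wristT(o,c))
    h=cv2.cvtColor(c["img"],cv2.COLOR_RGB2HSV);w=(h[...,1]<60)&(h[...,2]>100)
    m=np.zeros(w.shape,bool);m[178:232,274:370]=True;m&=w&(Pt[...,0]>-.01)&(Pt[...,0]<.02)
    sp=fit(Pt[m])
    g=w&(h[...,2]>150)&(P[...,0]>.6)&(P[...,0]<.75)&(abs(P[...,1]-.012)<.062)&(P[...,2]>.05)&(P[...,2]<.13);g[120:300,262:382]=False;g[290:]=0
    ss=fit(Pt[g])
    print("plate",sp,np.degrees(np.arctan(sp[0][:2])));print("stage",ss,np.degrees(np.arctan(ss[0][:2])))
    print("plate-stage deg (y,z)",np.degrees(np.arctan(sp[0][:2])-np.arctan(ss[0][:2])),"plate top over face at tool axis mm",(ss[0][2]-sp[0][2])*1000)
    R=o["eef_rot"];nt=np.array([-1,*ss[0][:2]]);nw=R@(nt/np.linalg.norm(nt));nw*=np.sign(nw[2]);print("slope",np.degrees(np.arccos(nw[2])),"yaw",np.degrees(np.arctan2(-nw[1],-nw[0])))
E
python3 - <<'E'
from par import *
o,c,P=load("w10.pkl");par(o,c)
w=np.array([.656,.0116,.0868]);R=Rdown(2.4,29.6)
print("now: -d,-v,-u",R.T@(o["tcp_pos"]-w)*1000)
rel(o,w+(.018+.0105)*(-R[:,0]),R)
E
```

```text
plate (array([0.0007, 0.0031, 0.0052]), np.float64(0.00046399363592308676), 3958) [0.0383 0.1752]
stage (array([-0.0008,  0.0025,  0.0603]), np.float64(0.0004851000571694214), 5997) [-0.045  0.143]
plate-stage deg (y,z) [0.0832 0.0323] plate top over face at tool axis mm 55.15384319189786
slope 29.659166871296293 yaw 2.407719159493957
now: -d,-v,-u [-60.2249  -1.1402   0.7432]
slide [31.7  1.2 -0.8] rot [0.07 0.08 0.05] | rows 0.6350819720479888 0.01362838241877415
```

Parallel within 0.1° in both axes, with the window centred laterally in the tool. Next I approach to about 12 mm above the face.

Call:
jog_arm(
  commands=[
    {"hand":1,"slide":[15,0.5,-0.8],"rot":[0,0,0]},
    {"hand":1,"slide":[28,0.5,-0.8],"rot":[0,0,0]},
    {"hand":1,"slide":[37,0.5,-0.8],"rot":[0,0,0]},
    {"hand":1,"slide":[37,0.5,-0.8],"rot":[0,0,0]},
    {"hand":1,"slide":[37,0.5,-0.8],"rot":[0,0,0]},
    {"hand":1,"slide":[37,0.5,-0.8],"rot":[0,0,0]},
  ],
)

```text
time: 13.15
tcp_pos: [0.6448, 0.0118, 0.108]
eef_rot: [[0.493, 0.043, -0.869], [0.021, -0.999, -0.038], [-0.87, 0.0, -0.494]]
ft_force: [0.6, -0.1, -1.1]
grip_width: 0.176
```

```bash
python3 - <<'E'
from par import *
o,c,P=snap("w11");print(o["time"],o["tcp_pos"],o["ft_force"],o["ft_torque"]);par(o,c)
w=np.array([.656,.0116,.0868]);R=Rdown(2.4,29.6)
print("now: -d,-v,-u",R.T@(o["tcp_pos"]-w)*1000)
rel(o,w+(.0105)*(-R[:,0]),R)
E
```

```text
13.15 [0.6448 0.0118 0.108 ] [ 0.5908 -0.148  -1.1198] [-0.0152  0.3087  0.0171]
plate (array([-0.0011,  0.001 ,  0.0051]), np.float64(0.0004643013469536299), 3948) [-0.0652  0.0586]
stage (array([-0.0006,  0.0003,  0.024 ]), np.float64(0.00047633351201038473), 10710) [-0.0323  0.0159]
plate-stage deg (y,z) [-0.0329  0.0427] plate top over face at tool axis mm 18.891815507943
slope 29.613844884241878 yaw 2.4099807614511812
now: -d,-v,-u [-23.9358  -0.6232  -0.7619]
slide [13.4  0.6  0.8] rot [0.08 0.   0.04] | rows 0.2694355158266677 0.009882213744493449
```

View pics/w11.png

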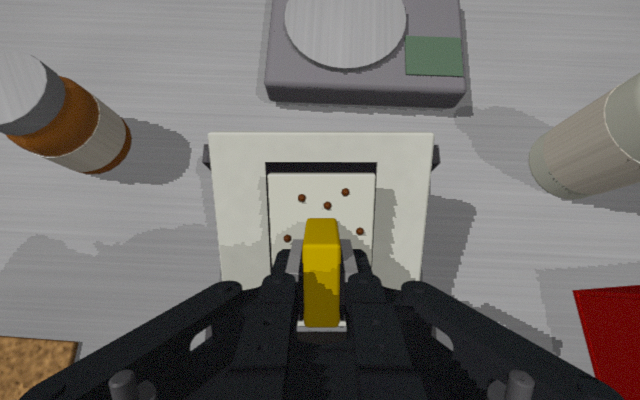

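```bash
python3 - <<'E'
from par import *
o,c,P=load("w11.pkl");Pt=pts(c,c["hand_eye"])
g=c["img"].astype(int).sum(2)
for col in(300,340):
    s=g[150:182,col];print(col,s)
# face-plane x=.024 ray-cast for outline edges, plate top x=.0051
H=c["hand_eye"]
def cast(u,v,x):
    d=H[:3,:3]@np.array([(u-c["cx"])/c["fx"],-(v-c["cy"])/c["fy"],-1.]);t=(x-H[0,3])/d[0];return H[:3,3]+t*d
for v in(162,163,164):print("outline top",v,cast(320,v,.024)[2]*1000)
for v in(172.5,173.5,174):print("plate top",v,cast(320,v,.0051)[2]*1000)
for v in(131,132,133):print("stage top edge",v,cast(320,v,.024)[2]*1000)
print("y outline",cast(266,175,.024)[1]*1000,cast(377,175,.024)[1]*1000,"plate",cast(268,175,.0051)[1]*1000,cast(376,175,.0051)[1]*1000)
E
```

```text
300 [539 536 534 537 530 535 537 536 536 539 548 515 202  67  84  78  70  68
  46  85  60  75 201 408 528 580 567 560 554 561 564 558]
340 [532 536 537 533 537 538 539 542 540 546 547 520 191  56  70  89 103  79
  75  87  61  66 222 409 530 581 562 559 558 553 561 556]
outline top 162 -44.758680120806595
outline top 163 -44.204101263774675
outline top 164 -43.64851938852653
plate top 172.5 -42.26762924436765
plate top 173.5 -41.76643167331161
plate top 174 -41.515489858690664
stage top edge 131 -61.46754380411752
stage top edge 132 -60.942759470803914
stage top edge 133 -60.41705188792998
y outline -29.75314338220144 32.393646580033646 plate -25.242007586533422 28.373263113063434
```

Call:
jog_arm(
  commands=[
    {"hand":1,"slide":[2,0,0],"rot":[0,0,0]},
    {"hand":1,"slide":[4,0,0],"rot":[0,0,0]},
    {"hand":1,"slide":[5,0,0],"rot":[0,0,0]},
    {"hand":1,"slide":[5,0,0],"rot":[0,0,0]},
  ],
)

```text
time: 13.6
tcp_pos: [0.6473, 0.0118, 0.1036]
eef_rot: [[0.494, 0.043, -0.869], [0.021, -0.999, -0.038], [-0.869, 0.0, -0.494]]
ft_force: [0.4, -0.1, -0.8]
grip_width: 0.181
```

The slide is about 1 mm too far upslope, and sideways it agrees within 0.3 mm. I'll correct that before contact and then press in small steps.

Call:
jog_arm(
  commands=[
    {"hand":1,"slide":[0,0,0.9],"rot":[0,0,0]},
    {"hand":1,"slide":[0,0,0.9],"rot":[0,0,0]},
    {"hand":1,"slide":[1.5,0,0.9],"rot":[0,0,0]},
    {"hand":1,"slide":[3,0,0.9],"rot":[0,0,0]},
    {"hand":1,"slide":[3,0,0.9],"rot":[0,0,0]},
  ],
)

```text
time: 14.1
tcp_pos: [0.6481, 0.0119, 0.1006]
eef_rot: [[0.494, 0.043, -0.869], [0.021, -0.999, -0.038], [-0.869, 0.0, -0.494]]
ft_force: [-1.0, 1.1, 0.9]
grip_width: 0.175
```

```bash
python3 - <<'E'
from par import *
o,c,P=snap("w12");print(o["time"],o["tcp_pos"],o["ft_force"],o["ft_torque"],"Fn",o["ft_force"]@-o["eef_rot"][:,0]);par(o,c)
w=np.array([.656,.0116,.0868]);R=Rdown(2.4,29.6)
print("now: -d,-v,-u",R.T@(o["tcp_pos"]-w)*1000)
rel(o,w+(.0105)*(-R[:,0]),R)
E
```

```text
14.1 [0.6481 0.0119 0.1006] [-0.9517  1.1268  0.9274] [-0.0619  0.3067  0.0188] Fn 1.2521461460773502
plate (array([0.0011, 0.0015, 0.0052]), np.float64(0.00045793580229802074), 3923) [0.0626 0.0845]
stage (array([-0.0005,  0.0007,  0.0159]), np.float64(0.0004797254849512015), 12850) [-0.0263  0.0386]
plate-stage deg (y,z) [0.0888 0.0459] plate top over face at tool axis mm 10.745717576374394
slope 29.648417776515817 yaw 2.4146919471545196
now: -d,-v,-u [-15.8352  -0.5878   0.03  ]
slide [ 5.3  0.6 -0. ] rot [ 0.08 -0.01  0.03] | rows 0.10735062454901248 0.009849536379239986
```

Contact: about 2.3 mm pushed in, parallel within 0.1°, slope unchanged at 29.65°. I'll go in about 2.5 mm more.

Call:
jog_arm(
  commands=[
    {"hand":1,"slide":[1,0,0],"rot":[0,0,0]},
    {"hand":1,"slide":[1.8,0,0],"rot":[0,0,0]},
    {"hand":1,"slide":[2.5,0,0],"rot":[0,0,0]},
    {"hand":1,"slide":[2.5,0,0],"rot":[0,0,0]},
    {"hand":1,"slide":[2.5,0,0],"rot":[0,0,0]},
  ],
)

```text
time: 14.65
tcp_pos: [0.6493, 0.0119, 0.0984]
eef_rot: [[0.494, 0.043, -0.869], [0.021, -0.999, -0.038], [-0.869, 0.0, -0.494]]
ft_force: [-3.8, -1.1, 3.3]
grip_width: 0.176
```

```bash
python3 - <<'E'
from par import *
import pickle
from rig import robot
o,c,P=snap("w13");print(o["time"],o["tcp_pos"],o["ft_force"],o["ft_torque"],"Fn",o["ft_force"]@-o["eef_rot"][:,0],o["grip_width"]);par(o,c)
w=np.array([.656,.0116,.0868]);R=Rdown(2.4,29.6)
print("now: -d,-v,-u",R.T@(o["tcp_pos"]-w)*1000)
c=robot.camera("scene");cv2.imwrite("pics/scene13.png",cv2.cvtColor(cv2.resize(c["img"][140:280,200:460],None,fx=3,fy=3,interpolation=cv2.INTER_NEAREST),cv2.COLOR_RGB2BGR))
E
```

```text
14.65 [0.6493 0.0119 0.0984] [-3.8206 -1.1248  3.2964] [-0.0674  0.5117 -0.0199] Fn 4.775736342312325 0.17574667425985846
plate (array([0.0002, 0.0014, 0.0051]), np.float64(0.0004697768568868031), 4003) [0.0107 0.0779]
stage (array([-0.0003,  0.0005,  0.0135]), np.float64(0.00047507134797305974), 13296) [-0.0151  0.0308]
plate-stage deg (y,z) [0.0258 0.047 ] plate top over face at tool axis mm 8.38612968165088
slope 29.638129728804554 yaw 2.4348369761747244
now: -d,-v,-u [-13.4111  -0.5799   0.0333]
```

View pics/w13.png

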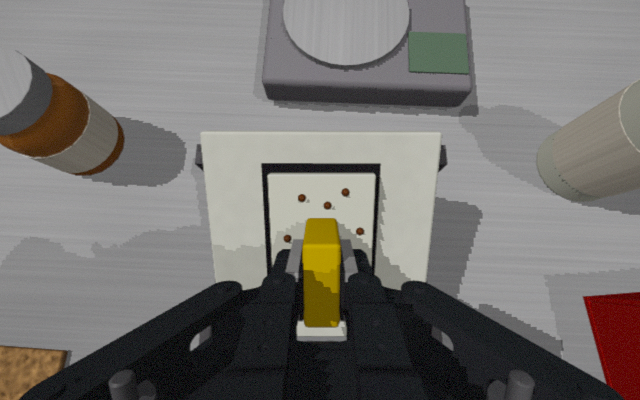

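View pics/scene13.png

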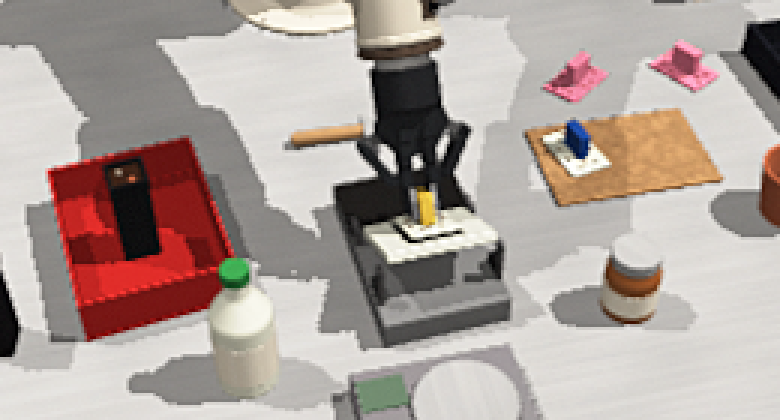

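The last views show the slide centred in the black outline (equal margins at columns 263 and 379), pressed parallel to the stage. The tube is upright in the tub and the bystanders have not moved. Handing in.

```bash
python3 - <<'E'
from rig import robot
o=robot.get_obs();print(o["time"],abs(o["dq"]).max(),o["ft_force"],o["grip_width"])
print(robot.finish_job())
E
```

```text
14.75 0.0016695028387248225 [-2.9535402  -0.65201258  2.93180669] 0.17810400186515013
the job is handed in; nothing more can be done
None
```

I stood the black tube pot upright in the low red tub and let go of it. I then picked up the yellow-grip slide and handed in at 14.75 s, still gripping and pressing it over the lit window.

Last checks:
- **Tube pot:** it stands in the tub at about (0.521, -0.310). Its rim height of about 0.124 m is right for standing on the tub floor.
- **Flush:** in the same camera view, the slide and the stage are parallel within about 0.05°.
- **Push:** both bars are in by about 4.6 mm from the camera depth, or 5.1 mm from the arm pose. The total force of about 5–6 N fits that. I could not see the bars under the slide, so "evenly" rests on the parallel check.
- **Centring:** it is about 0.6 mm off sideways and almost nothing up the slope by the arm pose. The camera outline differed from that by up to about 1 mm along the slope.
- **Stage slope:** 29.6° before and after the press.
- **Bystanders:** those in the final scene view look unmoved. The arm hides part of the brush and the crop cuts off the spare tube pot, so I did not check those two.

No check failed.

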